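Ready the face-shield punching board: template, full box, empties cleared

ROBOT

A 6-joint arm with a two-finger parallel gripper is mounted at the origin on the work surface. World frame = base frame: x ahead of the robot, y to its left, z up, the work surface at z = 0. Lengths are in m, angles in rad, forces in N, time in s.
With the tool pointing down it reaches from about 0.425 to 0.95 m from the base axis. Payload 14.7 kg.
Tool frame: the origin (TCP) lies between the finger pads; the fingertips stand 19 mm ahead of it and the grasp point (between the pads) is the TCP; z points along the fingers, y is the direction in which the jaws open and shut (so a half turn about z gives the same grasp; the last joint's range is limited). The gripper opens to 85 mm and grips with 20 to 120 N. Pads are 22 mm wide; open, the fingers measure 114 mm over their backs; the gripper's body (76 mm by 85 mm) begins 54 mm behind the grasp point. The pads swing forward as they close: fully open they stand 13 mm farther back than shut.
Start: joints at [-1.372, 0.48, 1.596, -0, 1.065, -0.047], TCP at [0.158, -0.63, 0.25] pointing down, gripper open.
Joint ranges: [-2.75, 2.75], [-0.82, 2.05], [0.23, 2.67], [-1.56, 4.7], [0.09, 2.69], [-2.92, 2.92]. Speed limits (rad/s): [1.89, 1.89, 2.39, 3.01, 3.01, 3.01].

INTERFACE

Orientations are given as a 3x3 rotation matrix whose columns are the frame's x, y, z axes.
In Python, from plant import r, hand, cams, workorder gives the robot as it stands. Calls block until the motion is done:
- r.move_to(position, orientation): joint-space move of the TCP to a pose.
- r.move_straight(position, frame=None, velocity=0.15, until_force=None): straight line of the TCP; frame=None keeps the orientation; velocity is the mean speed in m/s. With until_force (N) it stops when the force on the tool has changed by that much, and returns True; else False.
- r.movej(angles): joint-space move.
- hand.open_jaws() and hand.grab(grip_force=None): open the fingers fully, or close them until they stop; grip_force is the grip in N (None keeps the last).
- r.hold(seconds).
- r.inverse_kinematics(position, orientation): joint angles nearest the present ones, or None.
- cams.read_camera(name): name is "side" or "top"; returns the picture (384x512x3 uint8, red, green, blue); there is no depth.
- cams.camera_params(name): a dict with "camera_matrix" (3x3 intrinsics, pixels), "dist" ([k1, k2, p1, p2, k3] as OpenCV has them; the pictures are not rectified), "T" (4x4, takes a point from camera to world coordinates). Camera axes: x right, y down, z forward; pixel columns grow to the right and rows downward; lengths in m; the calibration is good to about 2 mm. A picture is of the moment at which its call begins. camera_params takes no time and is no camera call.
A pose or a line that the arm cannot do raises r.IKError and nothing moves.
- workorder.close_job(): hands the job in, once; it reports no verdict.
Readings, each from a call of its own:
- r.read_time(): time.
- r.read_joints(): joint angles.
- r.read_joint_vel(): joint speeds.
- r.read_effort(): joint torques, N m.
- r.read_position(): TCP position.
- r.read_orientation(): TCP orientation.
- r.read_wrist_force(): force on the tool from outside, world axes, zero at the start.
- r.read_moment(): the same for the moment, N m.
- r.read_opening(): opening from 0.0 (shut) to 1.0 (fully open).
Only numpy, scipy, OpenCV 4.12 (cv2) and the standard library are available. Lean on these libraries where they do the work, as an engineer would, in place of code of your own. Each camera call takes 0.05 s, during which the arm holds its last target. There are 200 camera calls.

TASK

Get the punching board ready for the next batch of face shields. Take the template of the board's own colour and slide it until its hole drops over the board's pin, so that it lies flat in its outline, square with the board; the other colour stays off the board. Only one of the closed green boxes is still full of clips: lift them to feel which, stand the full one lid up inside the board's bay, put every empty one into the grey tray, and leave the tape roll, jar, cup and carton of bags where they are.

Things in the scene. Friction and masses are not known exactly. Their poses are not given: they have to be found in the camera images.
- box_a_mid (a point): centre of the case of one of the closed parts boxes (a, b and c may be absent), all alike: green case 60 wide (its x) by 100 long (its y) by 45 high, lid latched shut, on top a rigid black carrying handle along y: a bar 14 thick (x), 70 long, 16 high, its centre 50 above this point, on two posts 60 apart. They start on a paper sheet 2 thick. Empty 100 to 140 g, full 465 to 635 g.
- box_b_mid (a point): centre of the case of one of the closed parts boxes (a, b and c may be absent), all alike: green case 60 wide (its x) by 100 long (its y) by 45 high, lid latched shut, on top a rigid black carrying handle along y: a bar 14 thick (x), 70 long, 16 high, its centre 50 above this point, on two posts 60 apart. They start on a paper sheet 2 thick. Empty 100 to 140 g, full 465 to 635 g.
- box_c_mid (a point): centre of the case of one of the closed parts boxes (a, b and c may be absent), all alike: green case 60 wide (its x) by 100 long (its y) by 45 high, lid latched shut, on top a rigid black carrying handle along y: a bar 14 thick (x), 70 long, 16 high, its centre 50 above this point, on two posts 60 apart. They start on a paper sheet 2 thick. Empty 100 to 140 g, full 465 to 635 g.
- box_d_mid (a point): centre of the case of one of the closed parts boxes (a, b and c may be absent), all alike: green case 60 wide (its x) by 100 long (its y) by 45 high, lid latched shut, on top a rigid black carrying handle along y: a bar 14 thick (x), 70 long, 16 high, its centre 50 above this point, on two posts 60 apart. They start on a paper sheet 2 thick. Empty 100 to 140 g, full 465 to 635 g.
- box_e_mid (a point): centre of the case of one of the closed parts boxes (a, b and c may be absent), all alike: green case 60 wide (its x) by 100 long (its y) by 45 high, lid latched shut, on top a rigid black carrying handle along y: a bar 14 thick (x), 70 long, 16 high, its centre 50 above this point, on two posts 60 apart. They start on a paper sheet 2 thick. Empty 100 to 140 g, full 465 to 635 g.
- template_blue_grip (a point): blue punching template: a flat plate 84 (its x) by 126 (its y) by 8 thick with a black grip bar upright along the middle of its top; 160 g. The bar is 14 thick (x), 60 long (y), and stands from 8 to 44 above the plate's underside. This point is in the bar, 30 above the underside, over the plate's centre.
- template_blue_hole (a point): centre of the blue template's one round hole (15 wide, right through), at the plate's underside, 45 from the plate's centre towards its +y end. Same axes as the plate.
- board_blue: blue punching board; only one of the two boards is out, the other is absent. A heavy painted steel plate (4 kg, stays put), 140 (x) by 250 (y) by 15 thick; origin at the centre of its underside. A pin stands on its -y half, a box bay takes its +y half; a white line printed round the pin is the template's outline.
- board_blue_pin (a point): tip of the steel pin, fixed in the blue board at y = -10 of it: 12 thick, tapering to 6 in its top 4, standing 16 above the board's top. Axes as the board's. A template lying in its outline has its hole over the pin, its underside on the board, its axes along the board's, and so its grip on the pin's -y side.
- board_blue_bay (a point): centre of the floor (the board's top, 15 above the table) of the box bay on the blue board's +y half: 124 (board's x) by 84 (board's y) inside an aluminium lip 8 high and 4 thick, so a box stands in it with its long side along the board's x. Axes as the board's.
- template_yellow_grip (a point): yellow punching template: a flat plate 84 (its x) by 126 (its y) by 8 thick with a black grip bar upright along the middle of its top; 160 g. The bar is 14 thick (x), 60 long (y), and stands from 8 to 44 above the plate's underside. This point is in the bar, 30 above the underside, over the plate's centre.
- template_yellow_hole (a point): centre of the yellow template's one round hole (15 wide, right through), at the plate's underside, 45 from the plate's centre towards its +y end. Same axes as the plate.
- board_yellow: yellow punching board; only one of the two boards is out, the other is absent. A heavy painted steel plate (4 kg, stays put), 140 (x) by 250 (y) by 15 thick; origin at the centre of its underside. A pin stands on its +y half, a box bay takes its -y half; a white line printed round the pin is the template's outline.
- board_yellow_pin (a point): tip of the steel pin, fixed in the yellow board at y = 100 of it: 12 thick, tapering to 6 in its top 4, standing 16 above the board's top. Axes as the board's. A template lying in its outline has its hole over the pin, its underside on the board, its axes along the board's, and so its grip on the pin's -y side.
- board_yellow_bay (a point): centre of the floor (the board's top, 15 above the table) of the box bay on the yellow board's -y half: 124 (board's x) by 84 (board's y) inside an aluminium lip 8 high and 4 thick, so a box stands in it with its long side along the board's x. Axes as the board's.
- tray_in (a point): centre of the inner floor (5 above the table) of the fixed open grey tray for empties: 270 (its x) by 240 (its y) outside, walls 5 thick, rim 45 above the table.
- tape_roll: bystander: orange roll of packing tape lying flat among the boxes on the paper sheet, 72 across, 46 high; origin at the centre of its underside.
- jar: bystander: glass jar behind the work, 80 across, 85 high; origin at the centre of its underside.
- bag_box: bystander: orange carton of bags behind the work, 75 by 210 by 50 high; origin at the centre of its underside.
- pen_cup: bystander: black cup behind the work, 70 across, 80 high; origin at the centre of its underside.
There are look-alikes about, which are no part of the job. Leave any purple look-alike of the part that bears box_b_mid alone.

How it is judged:
By the outcome, as a careful person would: the job done as asked, in the order asked, and still so for the second after the job is handed in, with the robot touching nothing.
Of board_blue, board_yellow only 1 to 1 are there at a start; the rules pass over those that are not, and their reading is None.
Of box_a, box_b, box_c only 1 to 3 are there at a start; the rules pass over those that are not, and their reading is None.
At some moment in a run one of box_a, box_b, box_c, box_d, box_e may be knocked a few centimetres aside while the robot is not near it.
Once in a run the grip may slacken for a moment while it holds something.
It also fails if it takes over 210 s, if anything falls off the work surface, if the arm or the gripper's body presses on something with over 40 N, if the wrist force passes 120 N, or if a joint passes its speed limit or range.

## Working session

There is one attempt and no reset: what is moved stays moved. The work goes in short steps, each a Python script; the robot and the scene stay as the last script left them, time stands still between calls to the robot, and variables do not carry over. Pictures are saved under pics/ and viewed, about 12 in all and at most 16, crops included, and the job is handed in when it is done.

```bash
ls; mkdir -p pics; python3 - <<'E'
from plant import r,hand,cams
import cv2,numpy as np
for n in("top","side"):
    p=cams.camera_params(n);print(n,p["camera_matrix"].tolist(),p["dist"],np.round(p["T"],4).tolist())
    cv2.imwrite(f"pics/{n}0.png",cv2.resize(cams.read_camera(n)[:,:,::-1],(768,576)))
print(r.read_time())
E
```

```text
pics
top [[427.2997609597534, 0.0, 254.37907322487845], [0.0, 427.2997609597534, 200.16797615261206], [0.0, 0.0, 1.0]] [-0.03154325  0.          0.          0.          0.        ] [[0.0282, -0.9976, 0.0638, 0.5219], [-0.9995, -0.0271, 0.018, 0.0653], [-0.0162, -0.0643, -0.9978, 1.289], [0.0, 0.0, 0.0, 1.0]]
side [[419.8330679874376, 0.0, 257.97304060928644], [0.0, 419.8330679874376, 190.06266682404853], [0.0, 0.0, 1.0]] [0.03794252 0.         0.         0.         0.        ] [[-0.8115, -0.406, 0.4203, -0.0089], [-0.5842, 0.5826, -0.5651, 0.8381], [-0.0154, -0.7041, -0.7099, 1.0357], [0.0, 0.0, 0.0, 1.0]]
0.1
```

View pics/top0.png

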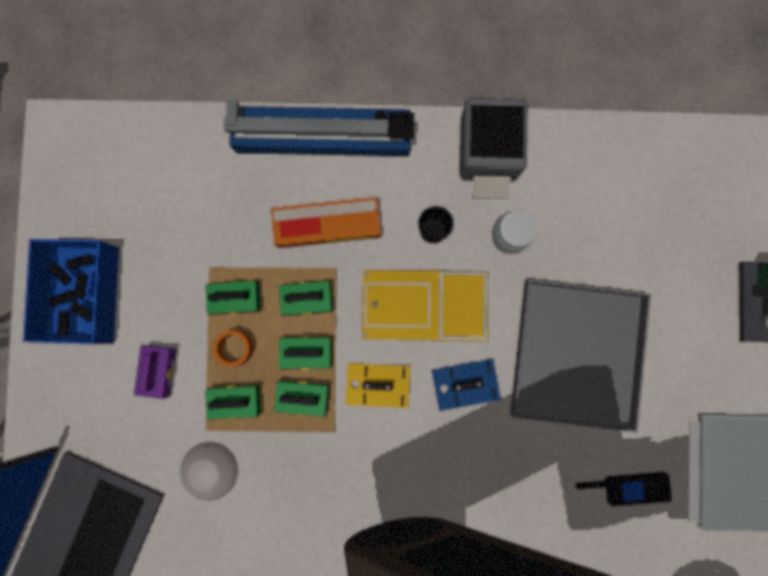

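View pics/side0.png

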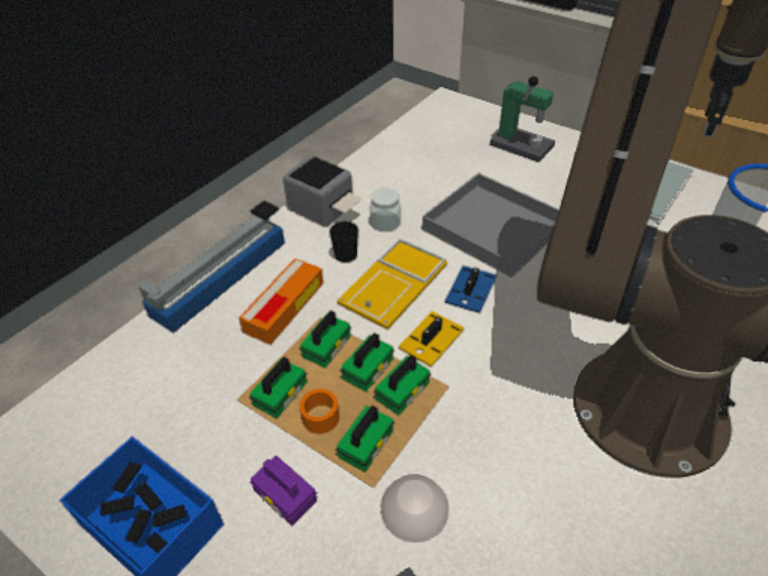

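```bash
cat > vis.py <<'E'
import cv2,numpy as np
from plant import cams
P={n:cams.camera_params(n) for n in("top","side")}
def ray(n,uv):
    p=P[n];q=cv2.undistortPoints(np.float64(uv).reshape(-1,1,2),p["camera_matrix"],np.float64(p["dist"])).reshape(-1,2)
    T=np.array(p["T"]);return T[:3,3],np.c_[q,np.ones(len(q))]@T[:3,:3].T
def plane(uv,z,n="top"):
    o,d=ray(n,uv);return o+d*((z-o[2])/d[:,2])[:,None]
def proj(X,n="top"):
    p=P[n];T=np.linalg.inv(np.array(p["T"]))
    return cv2.projectPoints(np.float64(X).reshape(-1,1,3),cv2.Rodrigues(T[:3,:3])[0],T[:3,3],p["camera_matrix"],np.float64(p["dist"]))[0].reshape(-1,2)
def tri(ut,us):
    (o,d),(o2,d2)=ray("top",ut),ray("side",us);d,d2=d[0],d2[0]
    s=np.linalg.lstsq(np.c_[d,-d2],o2-o,rcond=None)[0]
    a,b=o+s[0]*d,o2+s[1]*d2;return (a+b)/2,np.linalg.norm(a-b)
def mask(im,lo,hi):
    return cv2.inRange(cv2.cvtColor(im,cv2.COLOR_RGB2HSV),np.array(lo),np.array(hi))
def blobs(m,amin):
    c,_=cv2.findContours(m,cv2.RETR_EXTERNAL,cv2.CHAIN_APPROX_NONE)
    return [x for x in c if cv2.contourArea(x)>amin]
def rect(c,z):
    "world min-area rect of a contour at height z: centre, long, short, angle of long axis from +y (rad, mod pi)"
    w=plane(c.reshape(-1,2),z)[:,:2].astype(np.float32)
    b=cv2.boxPoints(cv2.minAreaRect(w));e=[b[1]-b[0],b[2]-b[1]]
    L=max(e,key=np.linalg.norm);S=min(e,key=np.linalg.norm)
    a=np.arctan2(-L[0],L[1]);a=(a+np.pi/2)%np.pi-np.pi/2
    return b.mean(0),np.linalg.norm(L),np.linalg.norm(S),a
GREEN=([50,100,40],[80,255,255])
def boxes(im,z=0.047):
    "green boxes: handle centre xy (handle mid height z+.03), yaw; z = height of the case top"
    hsv=cv2.cvtColor(im,cv2.COLOR_RGB2HSV);out=[]
    for c in blobs(cv2.morphologyEx(mask(im,*GREEN),cv2.MORPH_CLOSE,np.ones((3,3))),150):
        m=np.zeros(im.shape[:2],np.uint8);cv2.drawContours(m,[cv2.convexHull(c)],-1,255,-1)
        h=((m>0)&(hsv[...,2]<70)&(hsv[...,1]<140)).astype(np.uint8)*255
        b=max(blobs(h,5),key=cv2.contourArea,default=None)
        if b is None: continue
        M=cv2.moments(h,True);uv=(M["m10"]/M["m00"],M["m01"]/M["m00"])
        R=rect(c,z);out.append((plane([uv],z+.028)[0,:2],R,uv))
    return out
E
python3 - <<'E'
from vis import *
np.set_printoptions(precision=4,suppress=True)
im=cams.read_camera("top");si=cams.read_camera("side")
for b in boxes(im):print("box",b[0],b[1],np.round(b[2],1))
Y=([20,120,90],[32,255,255])
for nm,m in(("Y",mask(im,*Y)),("B",mask(im,[105,120,40],[125,255,255]))):
    for c in blobs(m,300):
        for z in (.008,.015):print(nm,z,rect(c,z), cv2.contourArea(c))
for c in blobs(mask(im,[0,0,60],[179,60,130]),3000):print("grey",rect(c,.045),cv2.boundingRect(c))
a=cv2.resize(im[170:285,220:345,::-1],None,fx=6,fy=6,interpolation=cv2.INTER_CUBIC)
cv2.imwrite("pics/ctop.png",a[:600])
s=cv2.resize(si[155:255,220:335,::-1],None,fx=6,fy=6,interpolation=cv2.INTER_CUBIC);cv2.imwrite("pics/cside.png",s)
print(a.shape,s.shape)
E
```

```text
box [0.3991 0.3692] (array([0.3973, 0.3706], dtype=float32), np.float32(0.10145458), np.float32(0.058982216), np.float32(0.083302975)) [153.  267.9]
box [0.4124 0.2318] (array([0.409 , 0.2381], dtype=float32), np.float32(0.10064987), np.float32(0.059893273), np.float32(-0.059704185)) [201.5 264.8]
box [0.4968 0.2281] (array([0.4959, 0.2342], dtype=float32), np.float32(0.09934006), np.float32(0.05800021), np.float32(0.02985239)) [203.8 234.9]
box [0.6042 0.2344] (array([0.6026, 0.2366], dtype=float32), np.float32(0.10047155), np.float32(0.059718303), np.float32(0.1153388)) [202.9 197.1]
box [0.6015 0.3777] (array([0.6011, 0.3791], dtype=float32), np.float32(0.10233453), np.float32(0.0598908), np.float32(0.08617854)) [153.1 196.7]
Y 0.008 (array([0.4356, 0.0924], dtype=float32), np.float32(0.1238078), np.float32(0.08265534), np.float32(-0.014438033)) 1083.5
Y 0.015 (array([0.436 , 0.0922], dtype=float32), np.float32(0.12313124), np.float32(0.08220367), np.float32(-0.014438033)) 1083.5
Y 0.008 (array([0.5963, 0.0593], dtype=float32), np.float32(0.11999909), np.float32(0.07821156), np.fl
[... 1694 characters left out ...]
0
B 0.008 (array([0.9856, 0.2487], dtype=float32), np.float32(0.27796397), np.float32(0.018967036), np.float32(0.019100666)) 418.0
B 0.015 (array([0.9831, 0.2477], dtype=float32), np.float32(0.27644503), np.float32(0.018863544), np.float32(0.019100904)) 418.0
grey (array([ 0.2909, -0.5922], dtype=float32), np.float32(0.22385867), np.float32(0.13711466), np.float32(-1.5704172)) (464, 275, 48, 80)
grey (array([ 0.3693, -0.1791], dtype=float32), np.float32(0.6665417), np.float32(0.5671238), np.float32(0.029887915)) (229, 185, 233, 199)
grey (array([0.6389, 0.0985], dtype=float32), np.float32(1.5681695), np.float32(1.1553851), np.float32(0.019258976)) (0, 0, 512, 384)
(690, 750, 3) (600, 690, 3)
```

View pics/ctop.png

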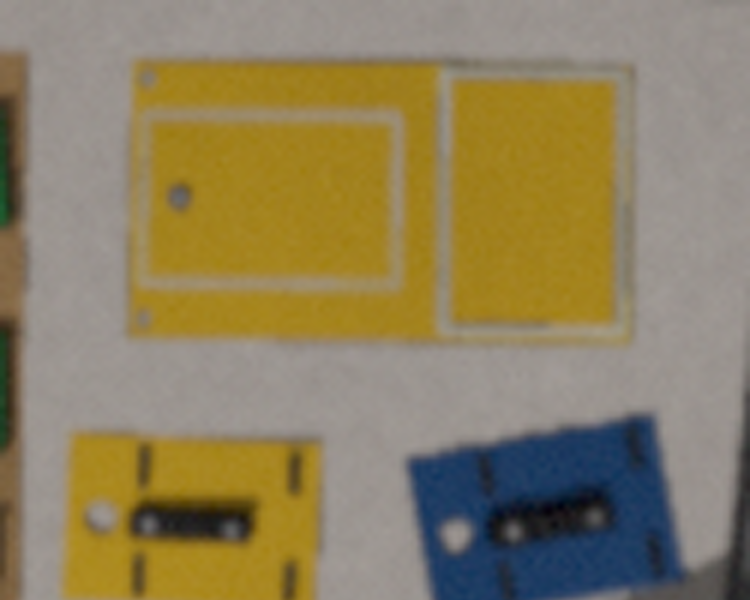

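View pics/cside.png

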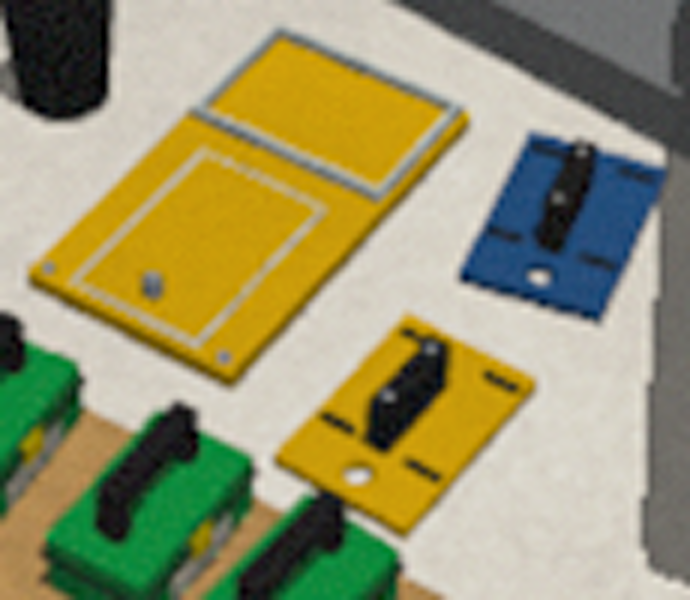

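```bash
cat > act.py <<'E'
import numpy as np,cv2
from plant import r,hand,cams
from vis import *
np.set_printoptions(precision=4,suppress=True)
def R(a,flip=False):
    s,c=np.sin(a),np.cos(a);k=-1 if flip else 1
    return np.array([[-s*k,c*k,0],[c*k,s*k,0],[0,0,-1.]])
def snap(n,name):
    im=cams.read_camera(n);cv2.imwrite(f"pics/{name}.png",cv2.resize(im[:,:,::-1],(768,576)));return im
E
python3 - <<'E'
from act import *
print("pin",plane([[249.6,202.4]],.026),plane([[249.6,202.4]],.031), tri([249.6,202.4],[220+152.5/6-.5,155+285.5/6-.5]))
print("hole",plane([[236.4,255.6]],.004),tri([236.4,255.6],[220+358.5/6-.5,155+474.5/6-.5]))
print("screws",plane([[220+149.5/6-.5,170+524.5/6-.5],[220+232.5/6-.5,170+527.5/6-.5]],.044))
c=np.array([[527,280],[648,293],[636,428],[512,416]])/1.5
w=plane(c,.045);print("tray",w[:,:2],w.mean(0),np.linalg.norm(np.diff(w,axis=0),axis=1))
for p,a in(((.4356,.0924,.03),-.0144),((.6,.06,.05),.025),((.6,-.0735,.09),.025+np.pi/2),((.6,-.0735,.09),.025-np.pi/2),((.45,-.38,.1),-.09)):
  for f in(0,1):print(p,a,f,r.inverse_kinematics(p,R(a,f)))
E
```

```text
pin [[0.5956 0.1021 0.026 ]] [[0.5953 0.102  0.031 ]] (array([0.595 , 0.1016, 0.0217]), np.float64(0.0020630389325524837))
hole [[0.4364 0.1376 0.004 ]] (array([0.4353, 0.1367, 0.0059]), np.float64(0.0029191486638074342))
screws [[0.436  0.112  0.044 ]
 [0.4357 0.0719 0.044 ]]
tray [[ 0.6486 -0.1939]
 [ 0.6296 -0.4297]
 [ 0.369  -0.4076]
 [ 0.3855 -0.169 ]] [ 0.5082 -0.3     0.045 ] [0.2365 0.2616 0.2392]
(0.4356, 0.0924, 0.03) -0.0144 0 [ 0.1409  0.5884  2.224  -0.      0.3292  0.1553]
(0.4356, 0.0924, 0.03) -0.0144 1 None
(0.6, 0.06, 0.05) 0.025 0 [ 0.0494  0.6723  1.8533 -0.      0.616   0.0244]
(0.6, 0.06, 0.05) 0.025 1 None
(0.6, -0.0735, 0.09) 1.5957963267948965 0 [-0.172   0.6143  1.833  -0.      0.6944 -1.7678]
(0.6, -0.0735, 0.09) 1.5957963267948965 1 [-0.172   0.6143  1.833  -0.      0.6944  1.3738]
(0.6, -0.0735, 0.09) -1.5457963267948966 0 [-0.172   0.6143  1.833  -0.      0.6944  1.3738]
(0.6, -0.0735, 0.09) -1.5457963267948966 1 [-0.172   0.6143  1.833  -0.      0.6944 -1.7678]
(0.45, -0.38, 0.1) -0.09 0 [-0.7527  0.5836  1.8648 -0.      0.6932 -0.6627]
(0.45, -0.38, 0.1) -0.09 1 [-0.7527  0.5836  1.8648 -0.      0.6932  2.4789]
```

```bash
python3 - <<'E'
from act import *
a=-.0125;g=np.array([.4358,.0922])
r.move_to([*g,.13],R(a));r.move_straight([*g,.034],velocity=.12)
hand.grab(60);print("open",r.read_opening())
r.move_straight([*g,.12],velocity=.12);r.hold(.2);print("F",r.read_wrist_force(),r.read_opening())
b=.025;t=np.array([.5953+.045*np.sin(b),.1025-.045*np.cos(b)])
r.move_to([*t,.10],R(b));
r.move_straight([*t,.073],velocity=.1);r.hold(.2);print(r.read_position(),r.read_time())
for n in("side","top"):
    im=cams.read_camera(n);u,v=proj([[.6,.08,.03]],n)[0].astype(int)
    cv2.imwrite(f"pics/hov_{n}.png",cv2.resize(im[v-45:v+45,u-60:u+60,::-1],None,fx=6,fy=6,interpolation=cv2.INTER_CUBIC));print(u,v)
E
```

```text
open 0.14968075569698716
F [-0.219  -0.7308 -2.1415] 0.15606599736545324
[0.5967 0.0576 0.0736] 6.95
247 195
257 201
```

View pics/hov_side.png

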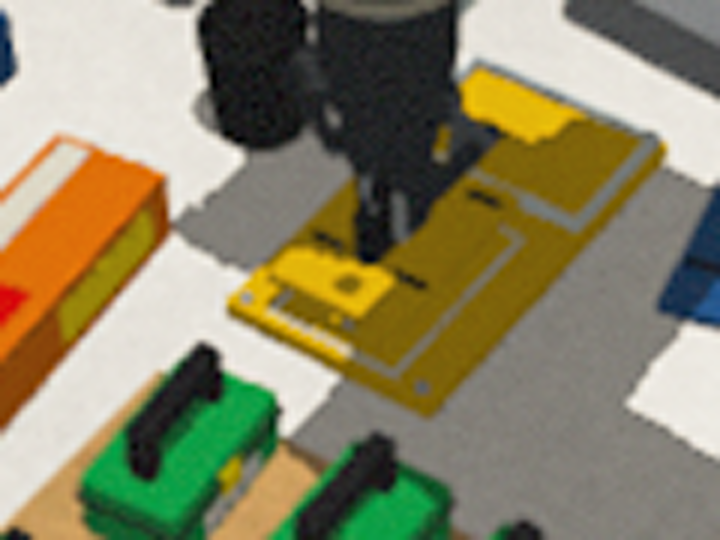

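```bash
python3 - <<'E'
from act import *
print("hole now",plane([[187+348.5/6-.5,150+284.5/6-.5]],.043,"side"))
t=r.read_position()[:2];b=.025
t=np.array([.5953+.045*np.sin(b),.1025-.045*np.cos(b)])
def low():
    s=r.move_straight([*t,.046],velocity=.03,until_force=6);p=r.read_position();print(s,p,r.read_wrist_force(),r.read_opening());return p[2]
low();print(r.read_time())
E
```

```text
hole now [[0.5963 0.0987 0.043 ]]
True [0.5962 0.0575 0.0491] [-0.1956 -0.5305  6.5613] 0.1487403687235902
7.7917
```

```bash
cat >> act.py <<'E'
def lift(xy,a,zh=.0745,up=.03,F=80):
    "grip a box by its handle and lift; returns weight felt (N)"
    r.move_to([*xy,.14],R(a));r.hold(.1);f0=r.read_wrist_force()[2]
    r.move_straight([*xy,zh],velocity=.15);hand.grab(F);o0=r.read_opening()
    r.move_straight([*xy,zh+up],velocity=.1);r.hold(.25)
    w=f0-np.mean([r.read_wrist_force()[2] for _ in range(3)])
    print("lift",np.array(xy),"w %.2f open %.3f %.3f t %.1f"%(w,o0,r.read_opening(),r.read_time()));return w
E
python3 - <<'E'
from act import *
hand.open_jaws();p=r.read_position();r.move_straight([p[0],p[1],.15],velocity=.2)
r.move_to([.48,.1,.2],R(0))
im=cams.read_camera("top");B=boxes(im)
for b in B:print(b[0],b[1][3])
a=cv2.resize(im[170:270,220:345,::-1],None,fx=6,fy=6,interpolation=cv2.INTER_CUBIC);cv2.imwrite("pics/placed.png",a)
for b in B[:5]:
    if lift(b[0],b[1][3])>3:print("FULL");break
    p=r.read_position();r.move_straight([*p[:2],.0735],velocity=.08,until_force=4);hand.open_jaws();r.move_straight([*p[:2],.14],velocity=.2)
    B2=boxes(cams.read_camera("top"));print("seen",len(B2))
E
```

```text
[0.3996 0.3655] 0.08619118
[0.6042 0.2347] 0.11533904
[0.6016 0.3763] 0.04595375
lift [0.3996 0.3655] w 3.65 open 0.148 0.148 t 12.9
FULL
```

View pics/placed.png

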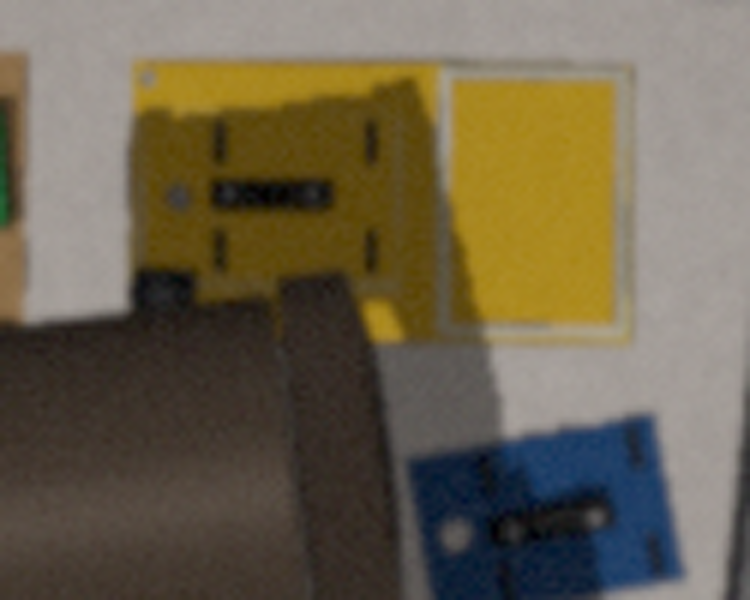

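```bash
python3 - <<'E'
from act import *
F=[]
for _ in range(10): F.append(r.read_wrist_force());r.hold(.05)
F=np.array(F);print(F.mean(0),F.std(0),r.read_moment(),r.read_opening(),r.read_position())
snap("side","lift1")
E
```

```text
[ 0.1746 -0.0937 -4.7901] [0.6448 0.3469 0.4596] [-0.0427  0.0181 -0.0496] 0.15039876858868984 [0.3996 0.3655 0.1045]
```

View pics/lift1.png

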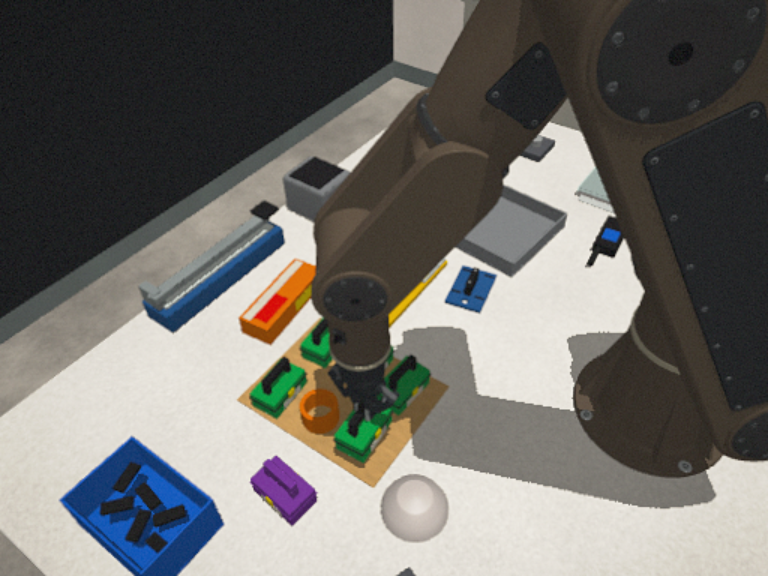

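```bash
python3 - <<'E'
from act import *
a=.025-np.pi/2;p=r.read_position()
r.move_straight([*p[:2],.19],velocity=.2);r.hold(.05);print(r.read_wrist_force()[2],r.read_opening())
t=np.array([.5993-.002,-.0733])
r.move_to([*t,.17],R(a));print(r.read_wrist_force()[2],r.read_opening(),r.read_joints()[5])
r.move_straight([*t,.115],velocity=.12);r.hold(.1);snap("side","bay_hov")
s=r.move_straight([*t,.0865],velocity=.04,until_force=5);print(s,r.read_position(),r.read_wrist_force(),r.read_opening(),r.read_time())
E
```

```text
-5.594893295752669 0.14887967304159744
-4.901692082808113 0.1434634757265137 1.372880717421295
True [ 0.5967 -0.0729  0.0872] [-1.1422  1.6084  8.3897] 0.14468231757045533 17.275
```

View pics/bay_hov.png

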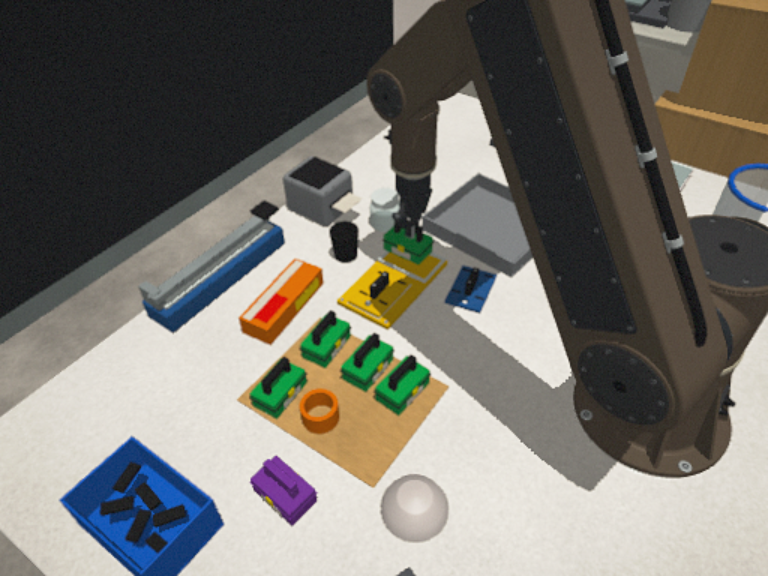

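```bash
cat > empties.py <<'E'
from act import *
import sys
C=np.array([.508,-.300]);ta=-.075
ex=np.array([np.cos(ta),np.sin(ta)]);ey=np.array([-ex[1],ex[0]])
slots=[C+i*.062*ex+j*.056*ey for j in(-1,1) for i in(1,-1)]
def todo():
    B=[b for b in boxes(cams.read_camera("top")) if b[1][0][1]>.12]
    B=[((b[0]+b[1][0])/2,float(b[1][3]),b[1][1:3]) for b in B]
    print("left",[(b[0],round(b[1],3),np.array(b[2])) for b in B]);return B
def run(k):
    while k<4:
        B=todo()
        if not B:print("none seen");return
        xy,a,d=max(B,key=lambda b:-b[0][1])
        if not(.09<d[0]<.112 and .05<d[1]<.075):print("odd box");return
        w=lift(xy,a)
        o=r.read_opening()
        if o<.1 or w>2.8 :print("STOP");return
        r.move_straight([*xy,.19],velocity=.25)
        t=slots[k];r.move_to([*t,.16],R(ta));o=r.read_opening()
        s=r.move_straight([*t,.0765],velocity=.1,until_force=5)
        print("slot",k,t,s,r.read_position()[2],o,r.read_opening())
        hand.open_jaws();r.move_straight([*t,.16],velocity=.25);k+=1
    todo();print(r.read_time())
E
python3 - <<'E'
from act import *
hand.open_jaws();p=r.read_position();r.move_straight([p[0],p[1],.17],velocity=.25)
r.move_to([.5,-.3,.2],R(-.075))
im=snap("top","bay")
import empties;empties.run(0)
E
```

```text
left [(array([0.4105, 0.2357]), -0.052, array([0.1005, 0.0597], dtype=float32)), (array([0.4963, 0.2316]), 0.03, array([0.0993, 0.058 ], dtype=float32)), (array([0.6031, 0.2336]), 0.115, array([0.1002, 0.0597], dtype=float32)), (array([0.6011, 0.3786]), 0.046, array([0.1005, 0.0613], dtype=float32))]
lift [0.4963 0.2316] w 1.47 open 0.149 0.147 t 24.2
slot 0 [ 0.5656 -0.3605] True 0.07738860926232702 0.1466545699227502 0.14848692795447782
left [(array([0.4105, 0.2357]), -0.06, array([0.1005, 0.0598], dtype=float32)), (array([0.6032, 0.2339]), 0.115, array([0.1005, 0.0597], dtype=float32)), (array([0.6009, 0.3765]), 0.09, array([0.1031, 0.06  ], dtype=float32))]
lift [0.6032 0.2339] w 1.25 open 0.149 0.148 t 33.1
slot 1 [ 0.442  -0.3512] True 0.07686710259966292 0.14968398876185007 0.1477624418806636
left [(array([0.4106, 0.2349]), -0.056, array([0.1002, 0.0597], dtype=float32)), (array([0.6011, 0.3789]), 0.086, array([0.1021, 0.0601], dtype=float32))]
lift [0.4106 0.2349] w 1.50 open 0.151 0.148 t 41.9
slot 2 [ 0.574  -0.2488] True 0.11395117184389181 0.14667382214615865 0.14586332231326823
left [(array([0.6012, 0.377 ]), 0.086, array([0.1022, 0.0599], dtype=float32))]
lift [0.6012 0.377 ] w 0.37 open 0.153 0.148 t 50.1
slot 3 [ 0.4504 -0.2395] True 0.11454611083646661 0.15455613840430552 0.14809471702931376
left []
54.5083
```

View pics/bay.png

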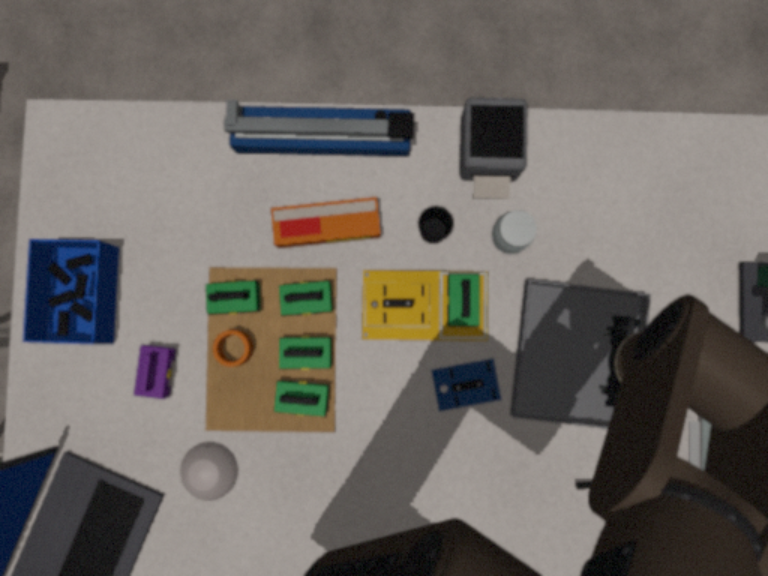

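```bash
python3 - <<'E'
from act import *
r.move_to([.25,-.5,.3],R(-1.0))
for n in("side","top"):
    im=cams.read_camera(n);u,v=proj([[.508,-.3,.04]],n)[0].astype(int)
    x0,y0=max(u-64,0),max(v-62,0);print(n,x0,y0)
    cv2.imwrite(f"pics/tray_{n}.png",cv2.resize(im[y0:y0+125,x0:x0+130,::-1],None,fx=4.6,fy=4.6,interpolation=cv2.INTER_CUBIC))
    if n=="top":
        for b in boxes(im,.06):print(b[0],b[1])
E
```

```text
side 263 81
top 322 173
[ 0.4511 -0.2802] (array([ 0.4481, -0.2857], dtype=float32), np.float32(0.21375473), np.float32(0.062422298), np.float32(-0.08131349))
[ 0.5747 -0.3024] (array([ 0.5708, -0.2962], dtype=float32), np.float32(0.20905468), np.float32(0.060825653), np.float32(-0.09324515))
[ 0.6052 -0.0601] (array([ 0.6037, -0.0597], dtype=float32), np.float32(0.095353834), np.float32(0.054772813), np.float32(-1.5489465))
```

View pics/tray_side.png

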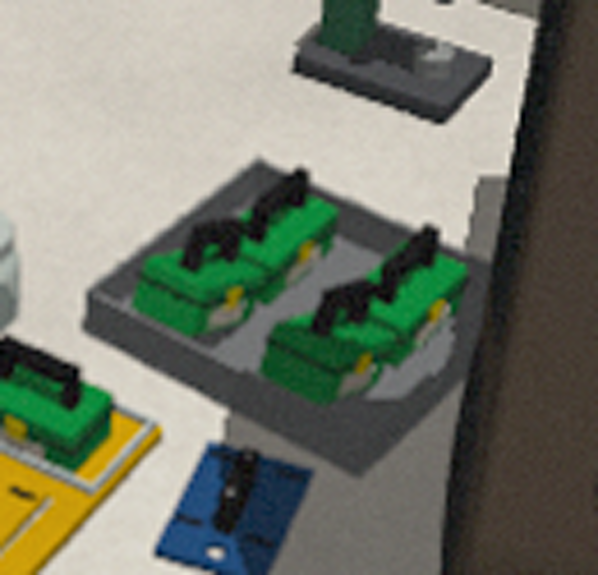

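View pics/tray_top.png

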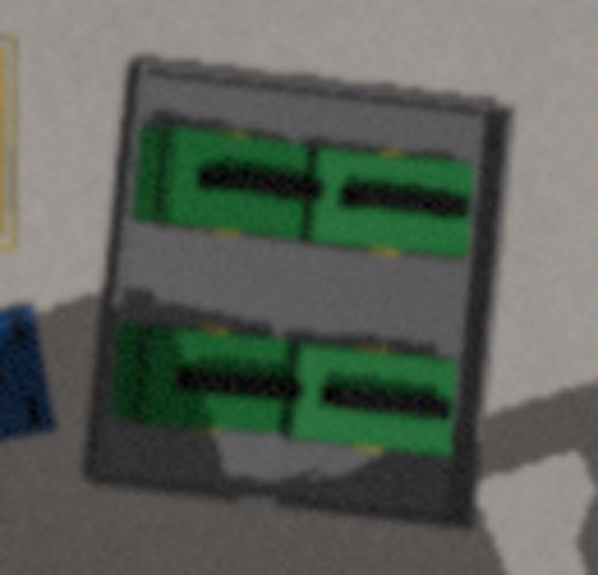

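```bash
python3 - <<'E'
from act import *
f=lambda pts:(np.array(pts)+.5)/4.6-.5+[322,173]
out=f([[132,60],[510,105],[470,523],[88,480]])
print("z0",plane(out,0)[:,:2]);print("z45",plane(out,.045)[:,:2])
print("box0,1 right end",plane(f([[472,207],[455,405]]),.050)[:,:2])
print("handles 0,1",plane(f([[405,199],[387,400]]),.078)[:,:2])
print("handles 2,3",plane(f([[260,184],[240,382]]),.095)[:,:2])
s=lambda p:(np.array([p])+.5)/4.6-.5
print("rim corners tri")
for a,b in(((510,105),(258,160)),((132,60),(87,290)),((88,480),(360,440))):print(tri(f([a]),s(b)+[263,81]))
print("handle tri")
for a,b in(((260,184),(212,240)),((240,382),(345,303)),((405,199),(280,205)),((387,400),(410,260))):print(tri(f([a]),s(b)+[263,81]))
E
```

```text
z0 [[ 0.6561 -0.2001]
 [ 0.6333 -0.449 ]
 [ 0.3606 -0.4241]
 [ 0.3816 -0.1757]]
z45 [[ 0.6515 -0.1909]
 [ 0.6294 -0.4311]
 [ 0.3662 -0.407 ]
 [ 0.3865 -0.1673]]
box0,1 right end [[ 0.5639 -0.4052]
 [ 0.4398 -0.3951]]
handles 0,1 [[ 0.5668 -0.3532]
 [ 0.4436 -0.343 ]]
handles 2,3 [[ 0.5728 -0.2592]
 [ 0.4531 -0.2485]]
rim corners tri
(array([ 0.6275, -0.4334,  0.0427]), np.float64(0.0049338267669631))
(array([ 0.6481, -0.192 ,  0.0491]), np.float64(0.007117916418189683))
(array([ 0.3856, -0.1681,  0.0427]), np.float64(0.0016109940238081552))
handle tri
(array([ 0.5726, -0.2614,  0.0884]), np.float64(0.001265465207171832))
(array([ 0.4507, -0.252 ,  0.0867]), np.float64(0.004609446566499236))
(array([ 0.5654, -0.3586,  0.0661]), np.float64(0.004322975674071656))
(array([ 0.4413, -0.3466,  0.0712]), np.float64(0.004417259873381393))
```

```bash
cat > fix.py <<'E'
from act import *
C=np.array([.508,-.299]);ta=-.088
ex=np.array([np.cos(ta),np.sin(ta)]);ey=np.array([-ex[1],ex[0]])
def untilt(h,t):
    "take a tilted box by the handle to flat ground at t, press it level"
    r.move_to([*h,.17],R(ta));r.move_straight([*h,.092],velocity=.12,until_force=8);hand.grab(25);print("z",r.read_position()[2],"open",r.read_opening())
    r.move_straight([*h,.2],velocity=.12);r.hold(.2);print("w",r.read_wrist_force()[2],r.read_opening())
    r.move_to([*t,.16],R(0))
    s=r.move_straight([*t,.076],velocity=.06,until_force=14);print(s,r.read_position()[2],r.read_wrist_force())
def shift(h,d):
    "move a flat box in the tray by d along ey"
    r.move_to([*h,.16],R(ta));r.move_straight([*h,.0775],velocity=.12);hand.grab(60)
    print("shift open",r.read_opening());q=h+d*ey
    r.move_straight([*h,.083],velocity=.05);r.move_straight([*q,.083],velocity=.05,until_force=10)
    q=r.read_position()[:2];r.move_straight([*q,.077],velocity=.05,until_force=5)
    print("at",r.read_position());hand.open_jaws();r.move_straight([*q,.16],velocity=.25)
E
python3 - <<'E'
from fix import *
untilt(np.array([.5727,-.261]),np.array([.50,.235]))
im=cams.read_camera("side");u,v=proj([[.5,.235,.04]],"side")[0].astype(int)
cv2.imwrite("pics/flat.png",cv2.resize(im[v-45:v+45,u-60:u+60,::-1],None,fx=5,fy=5,interpolation=cv2.INTER_CUBIC));print(r.read_time())
E
```

```text
z 0.09213619690032829 open 0.15851185008888666
w -1.1353127733560933 0.15812650293151026
True 0.086880782290764 [-1.2991  1.5305  6.7417]
63.1833
```

View pics/flat.png

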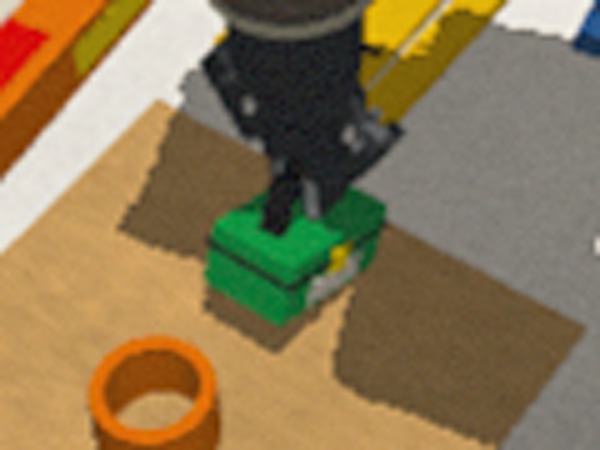

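```bash
python3 - <<'E'
from fix import *
p=r.read_position()
for i in range(3):
    s=r.move_straight([*p[:2],.0755],velocity=.04,until_force=15);print(s,r.read_position()[2],r.read_wrist_force()[2])
    if not s:break
hand.open_jaws();r.move_straight([*p[:2],.16],velocity=.2);r.hold(.3)
# nudge box 0 toward -y
shift(np.array([.566,-.3557]),-.009)
B=[b for b in boxes(cams.read_camera("top"))]
for b in B:print(b[0],b[1])
im=cams.read_camera("side")[60:260,180:400]
cv2.imwrite("pics/mid.png",cv2.resize(im[:,:,::-1],None,fx=3,fy=3));print(r.read_time())
E
```

```text
True 0.08515947753041271 8.388083104368787
True 0.08265467370148126 7.0253822701087465
True 0.07968641148041297 5.282599400889345
shift open 0.1492046396106203
at [ 0.5651 -0.3655  0.0772]
[ 0.4486 -0.2842] (array([ 0.4475, -0.2884], dtype=float32), np.float32(0.21351011), np.float32(0.061559524), np.float32(-0.07409012))
[0.5008 0.2529] (array([0.5011, 0.2534], dtype=float32), np.float32(0.09662599), np.float32(0.05799139), np.float32(0.029682636))
[ 0.5648 -0.3504] (array([ 0.5668, -0.3607], dtype=float32), np.float32(0.110171124), np.float32(0.061316505), np.float32(-0.10134387))
[ 0.5983 -0.0649] (array([ 0.6045, -0.061 ], dtype=float32), np.float32(0.09644317), np.float32(0.05535324), np.float32(-1.5489024))
71.0583
```

View pics/mid.png

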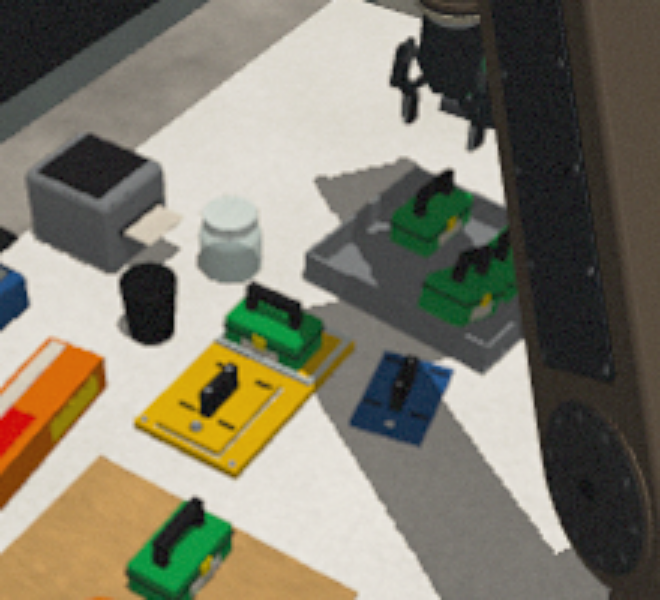

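```bash
cat >> fix.py <<'E'
def place(xy,a,t):
    w=lift(xy,a);r.move_straight([*xy,.19],velocity=.25);r.move_to([*t,.15],R(ta))
    s=r.move_straight([*t,.0765],velocity=.08,until_force=5);z=r.read_position()[2]
    print("placed",s,z,r.read_opening())
    if z>.082:print("HIGH");return False
    hand.open_jaws();r.move_straight([*t,.16],velocity=.25);return True
E
python3 - <<'E'
from fix import *
if place(np.array([.501,.2534]),.03,C+.060*ex+.056*ey):
    untilt(np.array([.4507,-.252]),np.array([.50,.235]));p=r.read_position()
    for i in range(6):
        s=r.move_straight([*p[:2],.0755],velocity=.04,until_force=15)
        if not s:break
    print(r.read_position()[2]);hand.open_jaws();r.move_straight([*p[:2],.16],velocity=.2);r.hold(.2)
    shift(np.array([.4425,-.3465]),-.009)
    B=[b for b in boxes(cams.read_camera("top"))]
    for b in B:print(b[0],b[1])
    B=[b for b in B if b[1][0][1]>.12]
    if len(B)==1 and .09<B[0][1][1]<.11: place(B[0][1][0].astype(float),float(B[0][1][3]),C-.062*ex+.056*ey)
r.move_to([.25,-.5,.3],R(-1.0));print(r.read_time())
snap("top","end_top");snap("side","end_side")
E
```

```text
lift [0.501  0.2534] w 1.78 open 0.148 0.147 t 75.3
placed True 0.07801685437863969 0.14969082215428786
z 0.0921155632093565 open 0.15778952466358082
w -1.817757681457467 0.15742366062757665
True 0.08791768207133434 [0.1965 0.6916 4.6345]
0.07757518252388879
shift open 0.15089518762988965
at [ 0.4413 -0.3562  0.0771]
[ 0.4451 -0.342 ] (array([ 0.4429, -0.3503], dtype=float32), np.float32(0.111217104), np.float32(0.059669536), np.float32(-0.08370125))
[0.5006 0.2614] (array([0.5009, 0.2634], dtype=float32), np.float32(0.09925537), np.float32(0.058064844), np.float32(0.02972722))
[ 0.5686 -0.3116] (array([ 0.5709, -0.3064], dtype=float32), np.float32(0.21993837), np.float32(0.063103475), np.float32(-0.06791425))
lift [0.5009 0.2634] w 0.54 open 0.149 0.147 t 98.2
placed True 0.0775655906674698 0.14389370332561446
103.95
```

View pics/end_side.png

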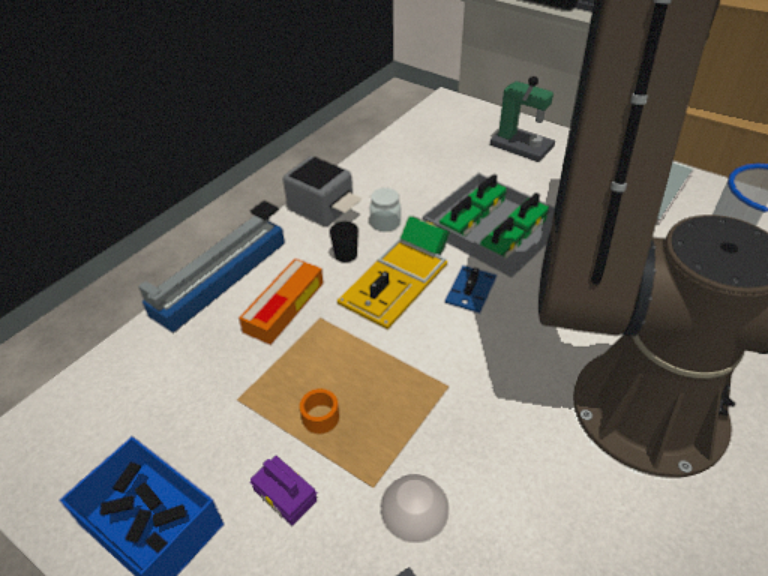

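View pics/end_top.png

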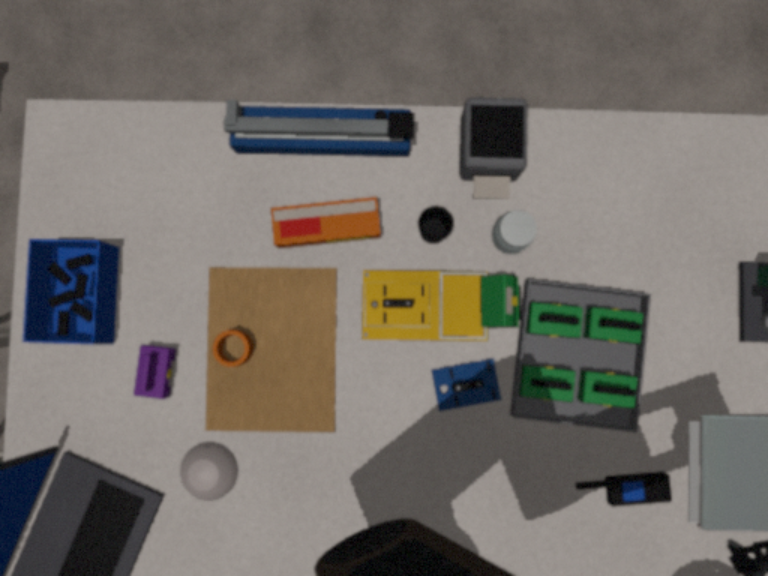

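```bash
python3 - <<'E'
from act import *
T=cams.read_camera("top");S=cams.read_camera("side")
m=mask(S,*GREEN);n=mask(T,*GREEN)
for nm,mm in(("S",m),("T",n)):
    for c in blobs(mm,60):print(nm,cv2.boundingRect(c),cv2.approxPolyDP(cv2.convexHull(c),2,True).reshape(-1,2).tolist())
t=cv2.resize(T[170:230,310:358,::-1],None,fx=8,fy=8,interpolation=cv2.INTER_CUBIC)
s=cv2.resize(S[135:195,255:306,::-1],None,fx=8,fy=8,interpolation=cv2.INTER_CUBIC)
o=np.hstack([t,s]);print(t.shape,s.shape,o.shape);cv2.imwrite("pics/last.png",o)
E
```

```text
S (267, 145, 33, 24) [[273, 145], [299, 155], [293, 168], [267, 158]]
S (320, 135, 46, 36) [[365, 137], [363, 146], [335, 170], [320, 162], [346, 137]]
S (293, 122, 45, 34) [[337, 125], [335, 133], [308, 155], [293, 148], [316, 126], [331, 122]]
S (332, 55, 37, 38) [[367, 61], [366, 69], [340, 91], [332, 89], [336, 60], [340, 56], [347, 55]]
T (386, 247, 39, 26) [[387, 248], [424, 251], [422, 271], [388, 267]]
T (347, 243, 36, 25) [[382, 248], [380, 267], [347, 262], [350, 243]]
T (390, 205, 39, 25) [[393, 205], [427, 208], [427, 227], [425, 229], [391, 224], [390, 214]]
T (351, 202, 37, 23) [[354, 202], [387, 205], [386, 224], [351, 220]]
T (321, 183, 26, 35) [[342, 184], [345, 191], [344, 216], [322, 216], [321, 186]]
(480, 384, 3) (480, 408, 3) (480, 792, 3)
```

View pics/last.png

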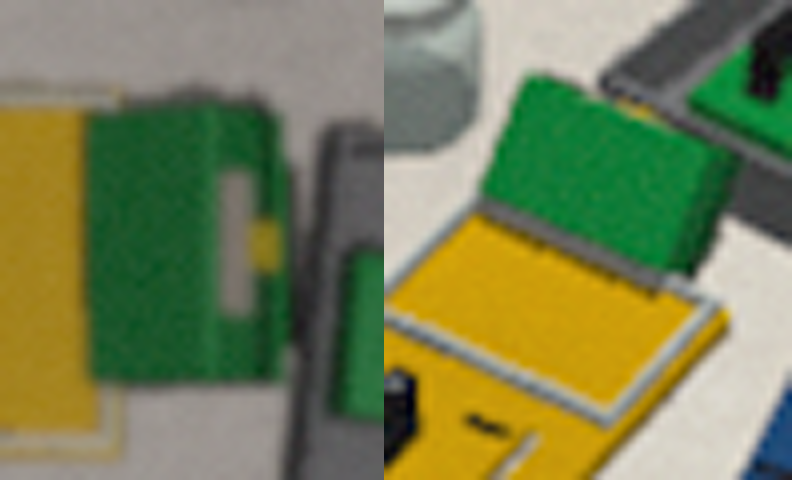

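```bash
python3 - <<'E'
from act import *
T=lambda x,y:((x+.5)/8-.5+310,(y+.5)/8-.5+170)
S=lambda x,y:((x-384+.5)/8-.5+255,(y+.5)/8-.5+135)
for nm,a,b in(("ridge+x",T(210,105),S(525,75)),("ridge-x",T(210,380),S(735,155)),("low+x",T(90,110),S(483,200)),("low-x",T(92,380),S(668,272))):
    print(nm,*tri([a],[b]))
for nm,p,z in (("lidedge+x",T(283,105),.045),("lidedge-x",T(292,378),.045)):print(nm,plane([p],z))
def Rt(th,k=1):
    z=np.array([0,np.sin(th),-np.cos(th)]);x=np.array([k,0,0.]);return np.c_[x,np.cross(z,x),z]
for p in((.6,-.135,.075),(.6,-.18,.13),(.58,.2,.12),(.6,.25,.08),(.6,.25,.15)):
  for th in(.785,.6,-.785,-.9):
    print(p,th,[None if q is None else np.round(q,2).tolist() for q in(r.inverse_kinematics(p,Rt(th,k)) for k in(1,-1))])
E
```

```text
ridge+x [ 0.6544 -0.1437  0.0771] 0.0025110937587287264
ridge-x [ 0.5524 -0.1483  0.0758] 0.012946338196183937
low+x [ 0.6554 -0.1089  0.0271] 0.006050522828985052
low-x [ 0.5559 -0.1102  0.0333] 0.0047263315441872554
lidedge+x [[ 0.6597 -0.1751  0.045 ]]
lidedge-x [[ 0.5602 -0.1798  0.045 ]]
(0.6, -0.135, 0.075) 0.785 [[-0.61, 0.89, 1.59, 0.65, 1.26, 0.56], [-0.61, 0.89, 1.59, 0.65, 1.26, -2.58]]
(0.6, -0.135, 0.075) 0.6 [[-0.55, 0.8, 1.65, 0.57, 1.1, 0.65], [-0.55, 0.8, 1.65, 0.57, 1.1, -2.49]]
(0.6, -0.135, 0.075) -0.785 [[0.14, 0.8, 1.85, -1.03, 0.95, 2.53], [0.14, 0.8, 1.85, -1.03, 0.95, -0.61]]
(0.6, -0.135, 0.075) -0.9 [[0.18, 0.86, 1.83, -1.09, 1.05, 2.62], [0.18, 0.86, 1.83, -1.09, 1.05, -0.52]]
(0.6, -0.18, 0.13) 0.785 [[-0.66, 0.84, 1.51, 0.6, 1.38, 0.61], [-0.66, 0.84, 1.51, 0.6, 1.38, -2.54]]
(0.6, -0.18, 0.13) 0.6 [[-0.61, 0.76, 1.58, 0.52, 1.23, 0.68], [-0.61, 0.76, 1.58, 0.52, 1.23, -2.46]]
(0.6, -0.18, 0.13) -0.785 [[0.06, 0.71, 1.86, -1.03, 0.97, 2.42], [0.06, 0.71, 1.86, -1.03, 0.97, -0.72]]
(0.6, -0.18, 0.13) -0.9 [[0.11, 0.76, 1.85, -1.11, 1.05, 2.53], [0.11, 0.7
[... 557 characters left out ...]
08) 0.6 [[0.03, 0.72, 1.86, 0.93, 0.78, 0.85], [0.03, 0.72, 1.86, 0.93, 0.78, -2.29]]
(0.6, 0.25, 0.08) -0.785 [[0.66, 0.95, 1.4, -0.61, 1.38, 2.53], [0.66, 0.95, 1.4, -0.61, 1.38, -0.61]]
(0.6, 0.25, 0.08) -0.9 [[0.68, 1.01, 1.35, -0.66, 1.48, 2.56], [0.68, 1.01, 1.35, -0.66, 1.48, -0.59]]
(0.6, 0.25, 0.15) 0.785 [[-0.05, 0.67, 1.86, 1.02, 0.97, 0.76], [-0.05, 0.67, 1.86, 1.02, 0.97, -2.38]]
(0.6, 0.25, 0.15) 0.6 [[0.03, 0.61, 1.84, 0.84, 0.86, 0.99], [0.03, 0.61, 1.84, 0.84, 0.86, -2.15]]
(0.6, 0.25, 0.15) -0.785 [[0.66, 0.87, 1.39, -0.6, 1.46, 2.47], [0.66, 0.87, 1.39, -0.6, 1.46, -0.67]]
(0.6, 0.25, 0.15) -0.9 [[0.68, 0.92, 1.34, -0.65, 1.55, 2.5], [0.68, 0.92, 1.34, -0.65, 1.55, -0.64]]
```

```bash
cat > push.py <<'E'
from fix import *
def K(ps,s=.057):
    q=np.radians(ps);P=np.array([-.1095,.015+.015*np.clip((ps-90)/38,0,1)])
    return P+s*np.array([np.cos(q),np.sin(q)])+.045*np.array([-np.sin(q),np.cos(q)])
def tcp(ps,x,dy=0):
    k=K(ps);return [x,k[0]-.011+dy,k[1]+.019]
def state(tag):
    im=cams.read_camera("top");si=cams.read_camera("side")
    for n,m in(("T",mask(im,*GREEN)),("S",mask(si,*GREEN))):
        for c in blobs(m,60):
            M=cv2.moments(c);u=(M["m10"]/M["m00"],M["m01"]/M["m00"])
            w=plane([u],.05,n)[0,:2]
            if w[1]>-.19:print(tag,n,w,cv2.boundingRect(c),cv2.approxPolyDP(cv2.convexHull(c),1.5,True).reshape(-1,2).tolist())
E
python3 - <<'E'
from push import *
h=C+.060*ex+.056*ey;q=h-.025*ex
r.move_to([*h,.17],R(ta));r.move_straight([*h,.0775],velocity=.15);hand.grab(60);print(r.read_opening())
r.move_straight([*h,.083],velocity=.06);r.move_straight([*q,.083],velocity=.06);print(r.read_wrist_force())
r.move_straight([*q,.077],velocity=.05,until_force=5);print(r.read_position());hand.open_jaws();r.move_straight([*q,.17],velocity=.25)
hand.grab(20)
J=np.array([[0,1,0],[1,0,0],[0,0,-1.]]) # jaw along x
p=tcp(128,.605);p0=[.605,-.206,.15]
r.move_to(p0,J)
s=r.move_straight([.605,-.206,p[2]+.0015],velocity=.08,until_force=4);print("down",s,r.read_position(),p,r.read_wrist_force(),r.read_time())
state("pre")
E
```

```text
0.15456905106744798
[-0.3366 -0.2962 -0.5181]
[ 0.5485 -0.2468  0.0772]
down False [ 0.6054 -0.2061  0.0682] [0.605, np.float64(-0.19105318800586502), np.float64(0.06621184656592854)] [-0.2748  0.1798 -0.0812] 111.7417Traceback (most recent call last):
  File "<stdin>", line 11, in <module>
  File "push.py", line 12, in state
    w=plane([u],.05,n)[0,:2]
      ~~~~~^^^^^^^^^^^
  File "vis.py", line 8, in plane
    o,d=ray(n,uv);return o+d*((z-o[2])/d[:,2])[:,None]
        ~~~^^^^^^
  File "vis.py", line 5, in ray
    p=P[n];q=cv2.undistortPoints(np.float64(uv).reshape(-1,1,2),p["camera_matrix"],np.float64(p["dist"])).reshape(-1,2)
      ~^^^
KeyError: 'T'
```

```bash
sed -i 's/("T",mask/("top",mask/; s/("S",mask/("side",mask/' push.py; python3 - <<'E'
from push import *
state("pre")
r.move_straight([.605,-.206,.0662],velocity=.03)
f0=r.read_wrist_force()
for ps in(128,120,112,104,97,90):
    s=r.move_straight(tcp(ps,.605,.001),velocity=.05,until_force=14)
    print(ps,s,r.read_position(),r.read_wrist_force()-f0)
    if s:break
state("mid");print(r.read_time())
E
```

```text
pre top [ 0.6069 -0.1358] (321, 183, 25, 35) [[344, 185], [344, 216], [322, 216], [321, 185], [334, 183]]
pre side [ 0.601 -0.135] (267, 144, 32, 25) [[273, 144], [298, 154], [293, 168], [286, 167], [267, 158]]
128 False [ 0.6051 -0.1896  0.0663] [ 0.6935  0.2988 -0.608 ]
120 False [ 0.6053 -0.187   0.0732] [ 0.4381  0.5061 -0.928 ]
112 False [ 0.6052 -0.1825  0.079 ] [-0.7436  0.6916 -0.4238]
104 False [ 0.6052 -0.1767  0.0843] [-0.3992 -0.3985 -0.4343]
97 False [ 0.6051 -0.1709  0.0881] [-0.0216 -0.0853 -0.3048]
90 False [ 0.6051 -0.1642  0.0912] [-0.527  -0.7589  0.1531]
mid top [ 0.6094 -0.1249] (321, 184, 17, 34) [[337, 184], [332, 215], [330, 217], [322, 216], [321, 185]]
mid side [ 0.6002 -0.1346] (267, 145, 33, 24) [[273, 145], [299, 155], [293, 168], [286, 167], [267, 158]]
114.2417
```

```bash
python3 - <<'E'
from push import *
p=r.read_position();r.move_straight([.605,-.206,.0912],velocity=.1);r.move_straight([.605,-.206,.0655],velocity=.06,until_force=4)
print(r.read_position());r.hold(.1)
s=r.move_straight([.605,-.170,.0655],velocity=.02,until_force=4);print(s,r.read_position(),r.read_wrist_force());r.hold(.2);print(r.read_wrist_force())
state("c");print(r.read_time())
E
```

```text
[ 0.6048 -0.2058  0.0651]
True [ 0.6051 -0.1878  0.0655] [-0.6043 -5.3258  1.7442]
[-0.3163 -4.656   1.8685]
c top [ 0.608  -0.1325] (321, 184, 25, 34) [[345, 185], [340, 216], [322, 216], [321, 185]]
c side [ 0.6004 -0.1347] (267, 145, 33, 24) [[273, 145], [299, 155], [293, 168], [286, 167], [267, 158]]
116.7917
```

```bash
python3 - <<'E'
from push import *
p=np.array(r.read_position())
for i in range(9):
    f=r.read_wrist_force()[1]
    dy=.0025 if f>-5 else .001 if f>-10 else 0.
    p=p+[0,dy,.0015];r.move_straight(p,velocity=.03)
    print(i,r.read_position(),r.read_wrist_force())
state("c");print(r.read_time())
E
```

```text
0 [ 0.6051 -0.1871  0.0669] [-1.0879 -5.233   2.1412]
1 [ 0.6051 -0.1862  0.0684] [-0.934  -6.7363  1.4753]
2 [ 0.6051 -0.1853  0.07  ] [-1.2828 -5.9479  1.4917]
3 [ 0.6051 -0.1842  0.0715] [-0.9076 -6.6684  1.9011]
4 [ 0.6051 -0.1832  0.073 ] [-1.6987 -6.4724  2.6943]
5 [ 0.6051 -0.1822  0.0745] [-1.4698 -6.4142  1.9443]
6 [ 0.6051 -0.1812  0.076 ] [-1.9382 -5.8924  1.9756]
7 [ 0.6051 -0.1801  0.0775] [-1.2075 -5.3782  2.5252]
8 [ 0.605  -0.179   0.0789] [-0.7936 -4.4547  3.4027]
c top [ 0.6082 -0.1257] (320, 183, 23, 35) [[341, 184], [337, 217], [320, 216], [320, 186], [328, 183]]
c side [ 0.6018 -0.1304] (267, 144, 31, 26) [[271, 145], [276, 144], [297, 153], [292, 168], [288, 169], [267, 159]]
119.1417
```

```bash
cat >> push.py <<'E'
def servo(n,dz0=.0015,fy=(-4,-9)):
    p=np.array(r.read_position())
    for i in range(n):
        F=np.mean([r.read_wrist_force() for _ in range(2)],0);f=F[1]
        dy=.003 if f>fy[0] else .0015 if f>fy[1] else .0004
        dz=dz0+(.001 if F[2]>1.5 else 0)-(.0015 if F[2]<-1.5 else 0)
        p=p+[0,dy,dz];r.move_straight(p,velocity=.04)
        if i%2:print(i,r.read_position()[1:],r.read_wrist_force())
    state("c");print(r.read_time())
E
python3 -c "
from push import *
servo(12)"
```

```text
1 [-0.1744  0.0829] [-1.0747 -2.7211  2.2028]
3 [-0.1682  0.0879] [-0.43   -1.7986  0.5333]
5 [-0.1622  0.0909] [-0.7813 -1.8342 -0.5356]
7 [-0.1563  0.094 ] [-0.3327 -0.3886  0.2597]
9 [-0.1503  0.097 ] [-0.166  -0.789   0.4735]
11 [-0.1443  0.0999] [ 0.3669 -1.1908  0.4056]
c side [ 0.6025 -0.1189] (264, 145, 30, 27) [[270, 145], [293, 153], [293, 165], [288, 171], [266, 161], [264, 152]]
122.2417
```

```bash
python3 - <<'E'
from push import *
p=np.array(r.read_position());k0=K(73)
for ps in(68,63,58,53,48,43,38):
    d=K(ps)-k0+[.002,0];s=r.move_straight([.605,p[1]+d[0],p[2]+d[1]],velocity=.05,until_force=10)
    print(ps,s,r.read_position()[1:],r.read_wrist_force())
    if s:break
r.hold(.3)
print(r.read_time())
p=r.read_position();r.move_straight([.605,p[1]-.02,.17],velocity=.15)
r.move_to([.25,-.5,.3],R(-1.0));state("after")
for b in boxes(cams.read_camera("top"),.06):print(b[0],b[1])
# expected hulls of an upright box in the bay
for y in(-.0733,-.08):
    pts=[[.605+i*.05,y+j*.03,z] for i in(-1,1) for j in(-1,1) for z in(.015,.06)]
    for n in("top","side"):print(y,n,cv2.boundingRect(proj(pts,n).astype(np.float32)))
E
```

```text
68 False [-0.136  0.102] [ 1.1812 -1.1703  0.5554]
63 False [-0.13    0.1035] [-0.3352  0.0949  0.8462]
58 False [-0.1237  0.1044] [ 0.0438 -0.2041  1.4395]
53 False [-0.1174  0.1048] [-0.1095  0.1984 -0.031 ]
48 False [-0.111   0.1047] [-0.5073 -0.3128 -0.1838]
43 False [-0.1047  0.104 ] [-0.8814  0.2352  0.1699]
38 False [-0.0985  0.1026] [ 0.3517  1.0226 -0.9638]
124.5083
after top [ 0.6071 -0.0673] (298, 183, 21, 34) [[316, 183], [318, 185], [317, 216], [298, 216], [299, 183]]
after side [ 0.5935 -0.0594] (256, 158, 32, 25) [[262, 158], [287, 165], [287, 173], [279, 182], [256, 171], [257, 163]]
[ 0.4473 -0.3437] (array([ 0.4434, -0.3467], dtype=float32), np.float32(0.10852132), np.float32(0.061777867), np.float32(-0.0937525))
[ 0.452  -0.2277] (array([ 0.4524, -0.2321], dtype=float32), np.float32(0.09854036), np.float32(0.059992798), np.float32(-0.09651363))
[ 0.5623 -0.2983] (array([ 0.5571, -0.302 ], dtype=float32), np.float32(0.22649267), np.float32(0.07700497), np.float32(0.123381376))
[ 0.6045 -0.0675] (array([ 0.6067, -0.0668], dtype=float32), np.float32(0.09548833), np.float32(0.05764498), np.float32(-1.5491774))
-0.0733 top (298, 182, 24, 37)
-0.0733 side (255, 153, 34, 31)
-0.08 top (300, 182, 24, 37)
-0.08 side (256, 152, 34, 31)
```

```bash
python3 - <<'E'
from act import *
a=.025-np.pi/2;h=np.array([.606,-.0685])
hand.open_jaws()
r.move_to([*h,.18],R(a));r.hold(.1);f0=np.mean([r.read_wrist_force()[2] for _ in range(4)])
s=r.move_straight([*h,.0875],velocity=.1,until_force=6);print("down",s,r.read_position())
hand.grab(80);print("open",r.read_opening(),r.read_position())
s=r.move_straight([*h,.112],velocity=.08);r.hold(.3)
F=[]
for _ in range(6):F.append(r.read_wrist_force()[2]);r.hold(.05)
print("w",f0-np.mean(F),r.read_opening(),r.read_time())
im=cams.read_camera("side");cv2.imwrite("pics/n.png",im[:,:,::-1])
for c in blobs(mask(im,*GREEN),60):
    b=cv2.boundingRect(c)
    if b[0]<292:print(b,cv2.approxPolyDP(cv2.convexHull(c),1.5,True).reshape(-1,2).tolist())
pts=[[.606+i*.05,-.0685+j*.03,z] for z in(.0395,.0845) for i in(-1,1) for j in(-1,1)]
print(proj(pts,"side").round(0).tolist())
E
```

```text
down False [ 0.6064 -0.0686  0.0881]
open 0.14874030118222922 [ 0.6061 -0.0685  0.0878]
w 4.045814814821846 0.14620034420404662 132.95
(256, 153, 33, 25) [[288, 162], [287, 169], [279, 177], [256, 167], [256, 159], [262, 153], [283, 158]]
[[288.0, 169.0], [278.0, 179.0], [264.0, 158.0], [255.0, 168.0], [288.0, 159.0], [278.0, 169.0], [264.0, 149.0], [254.0, 158.0]]
```

```bash
python3 - <<'E'
from act import *
t=np.array([.601,-.0735]);r.move_straight([*t,.112],velocity=.08)
s=r.move_straight([*t,.0865],velocity=.04,until_force=5);print(s,r.read_position(),r.read_wrist_force(),r.read_opening())
hand.open_jaws();r.move_straight([*t,.2],velocity=.2);r.move_to([.3,-.45,.3],R(-1.0));r.hold(.5)
im=cams.read_camera("top");si=cams.read_camera("side")
for b in boxes(im,.06):print(b[0],b[1])
for n,I in(("top",im),("side",si)):
    for c in blobs(mask(I,*GREEN),60):print(n,cv2.boundingRect(c),cv2.approxPolyDP(cv2.convexHull(c),1.5,True).reshape(-1,2).tolist())
    pts=[[.6+i*.05,-.0733+j*.03,z] for z in(.015,.06) for i in(-1,1) for j in(-1,1)];print("exp",proj(pts,n).round(0).tolist())
# template: dark grip bar and yellow around it
hsv=cv2.cvtColor(im,cv2.COLOR_RGB2HSV)
m=((hsv[...,2]<60)*255).astype(np.uint8)
for c in blobs(m[185:220,245:292].copy(),20):
    c=c+[245,185];print("bar",rect(c,.059))
print("expected grip",.5953+.0011,.0575)
# bystanders moved? compare with first picture
o=cv2.resize(cv2.imread("pics/top0.png"),(512,384),interpolation=cv2.INTER_AREA)[:,:,::-1]
for nm,lo,hi,roi in(("orange",[5,150,80],[17,255,255],(120,250,130,260)),("purple",[130,80,40],[160,255,255],(220,270,80,120)),("blue",[105,120,40],[125,255,255],(235,280,280,340))):
    for tag,I in(("0",o),("1",im)):
        s_=I[roi[0]:roi[1],roi[2]:roi[3]];print(nm,tag,[tuple(np.round(np.array(cv2.minAreaRect(c)[0]),1)) for c in blobs(mask(np.ascontiguousarray(s_),lo,hi),40)])
d=cv2.absdiff(cv2.GaussianBlur(im,(5,5),0)[130:175,270:365],cv2.GaussianBlur(np.ascontiguousarray(o),(5,5),0)[130:175,270:365]);print("cup/jar diff",d.max(),(d.max(2)>40).sum())
print(r.read_time())
E
```

```text
True [ 0.6006 -0.0734  0.0878] [-1.4948 -0.5636 10.7691] 0.15032317876666734
[ 0.4429 -0.3436] (array([ 0.444, -0.347], dtype=float32), np.float32(0.10762442), np.float32(0.06027611), np.float32(-0.07614589))
[ 0.4552 -0.2252] (array([ 0.4525, -0.2309], dtype=float32), np.float32(0.10101041), np.float32(0.06068147), np.float32(-0.0965668))
[ 0.5536 -0.238 ] (array([ 0.5501, -0.2422], dtype=float32), np.float32(0.10235323), np.float32(0.060097083), np.float32(-0.087641716))
[ 0.5676 -0.3566] (array([ 0.5666, -0.3577], dtype=float32), np.float32(0.10812051), np.float32(0.060680494), np.float32(-0.08367276))
[ 0.5991 -0.0727] (array([ 0.601 , -0.0712], dtype=float32), np.float32(0.095446125), np.float32(0.054752633), np.float32(-1.5494652))
top (386, 247, 39, 25) [[387, 250], [392, 247], [423, 251], [423, 270], [389, 268], [386, 263]]
top (346, 243, 37, 25) [[349, 243], [382, 247], [381, 266], [375, 267], [348, 263], [346, 260]]
top (351, 209, 37, 25) [[352, 211], [356, 209], [386, 213], [385, 232], [351, 228]]
top (390, 205, 39, 24) [[391, 207], [393, 205], [427, 208], [427, 227], [420
[... 597 characters left out ...]
336, 60], [340, 56], [347, 55]]
exp [[290.0, 174.0], [280.0, 184.0], [266.0, 163.0], [257.0, 173.0], [290.0, 165.0], [280.0, 174.0], [266.0, 154.0], [257.0, 163.0]]
bar (array([0.5976, 0.0525], dtype=float32), np.float32(0.043243278), np.float32(0.008667478), np.float32(0.027292013))
expected grip 0.5964 0.0575
orange 0 [(np.float64(23.7), np.float64(111.7)), (np.float64(87.4), np.float64(32.2))]
orange 1 [(np.float64(23.7), np.float64(111.7)), (np.float64(87.3), np.float64(31.7))]
purple 0 [(np.float64(22.7), np.float64(27.4))]
purple 1 [(np.float64(22.9), np.float64(27.4))]
blue 0 [(np.float64(30.4), np.float64(21.2))]
blue 1 [(np.float64(30.5), np.float64(21.1))]
cup/jar diff 7 0
137.6417
```

```bash
python3 -c "
from plant import r,workorder
print(workorder.close_job(),r.read_time())"
```

```text
the job is handed in; nothing more can be done
the job is handed in; nothing more can be done
```

The punching board is set up and the job was handed in at about 138 s of the 210 s limit.

**Final state**
- **Template:** the yellow template is over the yellow board's pin. It came down to 49.1 mm at the gripper (49 mm means flat). Its grip bar is turned 0.027 rad in the last picture, against about 0.025 for the board. The blue template stayed where it was.
- **Full box:** it was the first one I lifted, at about 4.8 N. It stands lid up inside the bay, and its set-down height of 87.8 mm matches the bay floor.
- **Empties:** the other four were lifted and placed in the grey tray, all flat. Their lift readings were 0.4–1.8 N.
- **Left alone:** the tape roll, jar, cup, carton and purple look-alike match the first picture to within about a pixel.

**What went wrong and was mended**
- **Tilted empties:** I first set two empties too close to their neighbours in the tray, so they leaned on them. I took each out to the paper sheet, pressed it level, moved its neighbour over and put it back.
- **Knocked-over full box:** during those moves the full box was tipped out of the bay, most likely by an empty I was carrying past. I pushed it back upright with the closed fingers, regripped it, weighed it again at 4.0 N and centred it in the bay.
- **Order:** because of this, the full box's final placing came after the empties went into the tray, although its first placing came before.

**Weaker checks**
- The weight readings are noisy, at about 0.5 N a sample; the full box read 3.65, 4.8 and 4.0 N.
- I had used all 16 picture views by then, so the final checks after righting the box were numeric only.
- The last detection of the template's grip bar saw only 43 mm of its 60 mm, so its 5 mm offset from the expected centre means little.

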